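# Load the warming drawer and set its selector

## Task

Put the small lidded pan into the open drawer of the warmer, setting it down gently and upright, and push the drawer fully shut. Then turn the warmer's selector knob from OFF to the fourth mark, let it click in and let go; the knob has to be pressed in and held in while it leaves OFF, do not force it past its catch. Leave the bowl, shaker and spatula where they are.

Things in the scene. Friction and masses are not known exactly. Their poses are not given: they have to be found in the camera images.
- warmer: steel countertop warming-drawer unit, 320 wide (y), 320 deep (x), 175 mm high, fixed. Origin on the table at the middle of the foot of its front face; x points into the unit (the way the drawer closes), y to the left as seen by someone facing it, z up. The front face is 112 mm high; above it a control panel slopes up and back at 0.45 rad from level over 130 mm, then the top is flat. Place and yaw vary.
- drawer (a joint): opening of the warmer's one drawer, m: 0 shut, 0.19 fully open; it slides along the warmer's x axis, takes about 3 N to move and meets a hard stop at 0. It starts about 0.15 to 0.18 open.
- drawer_floor (a point): middle of the drawer's inner floor (17 mm above the table), moves with the drawer; axes as the warmer's. The inside is 270 long (x) by 258 mm wide (y), with walls 55 mm high above this floor; the front panel, 312 wide and 15 mm thick, rises 86 mm above this floor and its inner face is 140 mm from this point on the -x side. Only the part that stands out of the warmer's front can be reached from above, and the gripper needs room there beside the panel.
- drawer_handle (a point): middle of the drawer's bar handle, 77 mm above the table: a round bar 140 mm long along the warmer's y axis, 35 mm out from the drawer's front panel. Pushing the bar towards the warmer's +x shuts the drawer.
- pan: small aluminium lidded pan, 112 (x) by 78 (y) by 38 mm high to the top of the lid, loose, 0.3 to 0.65 kg, lid fast. Origin at the centre of its underside, z up.
- pan_handle (a point): on the pan's handle, 60 mm above its underside and 8 mm below the handle's top: an upright dark steel bar 54 long (pan's x), 14 thick (pan's y), rising 30 mm from the lid's middle (from 38 to 68 mm).
- dial_centre (a point): centre of the dial on the face of the sloped panel, where the knob's axis leaves it: x points up the slope, y to the left as seen by someone facing it, z straight out of the panel (up and towards the operator). An open ring on the left (+y) marks OFF. Six black bars at 30 degree steps clockwise from OFF, longer each time, are marks 1 to 6: mark 3 lies straight up the slope, mark 4 is 30 degrees clockwise from that, mark 6 is on the right.
- selector_grip (a point): on the knob's axis, 36 mm out from the panel: the grip height of the black knob. The grip is a bar 46 long (this point's x, the end with a white line is the pointer), 14 thick (this point's y) and 33 mm tall (13 to 46 mm out from the panel) on a round skirt of 22 mm radius (8 to 14 mm out). z out of the panel. It moves with the knob.
- selector (a joint): knob angle, rad, clockwise seen from above: 0 at OFF (pointing at the ring), 0.524 more per mark, so mark 4 is 2.094; stops at 0 and 3.14. Clicks into a detent at every mark: about 0.12 N m over the crest halfway, then it pulls itself to the mark. A catch blocks it at OFF: keep it pressed in over 5 mm until it is 0.45 rad round; from there it springs out and turns freely.
- stem (a joint): how far the knob is pressed towards the panel, m: 0 out, 0.008 at its stop. The return spring gives 3 N at the start and 8 N at the stop. Turning the knob hard away from OFF without pressing breaks the catch, a failure.
- bowl: steel mixing bowl, 140 mm across, 65 mm high, loose bystander; origin at the underside's centre.
- shaker: aluminium jar-shaped shaker, 60 mm across, 130 mm high, loose bystander; origin at the underside's centre.
- spatula: spatula 240 mm long lying on the table, loose bystander.
There are look-alikes about, which are no part of the job. What is shaped like the pan but brown or purple is not meant.

How it is judged:
By the outcome, as a careful person would: the job done as asked, in the order asked, and still so for the second after the job is handed in, with the robot touching nothing.
It also fails if it takes over 72 s, if anything falls off the work surface, if the arm or the gripper's body presses on something with over 40 N, if the wrist force passes 120 N, or if a joint passes its speed limit or range.

## Robot

A 6-joint arm with a two-finger parallel gripper is mounted at the origin on the work surface. World frame = base frame: x ahead of the robot, y to its left, z up, the work surface at z = 0. Lengths are in m, angles in degrees, forces in N, time in s.
With the tool pointing down it reaches from about 0.25 to 0.725 m from the base axis. Payload 9.7 kg.
Tool frame: the origin (TCP) lies midway between the tips of the shut fingers; the grasp point (between the pads) lies 19 mm behind it; z points along the fingers, y is the direction in which the jaws open and shut (so a half turn about z gives the same grasp; the last joint's range is limited). The gripper opens to 85 mm and grips with 20 to 120 N. Pads are 22 mm wide; open, the fingers measure 114 mm over their backs; the gripper's body (76 mm by 85 mm) begins 54 mm behind the grasp point. The pads swing forward as they close: fully open they stand 13 mm farther back than shut.
Start: joints at [71.906, 4.979, 10.078, 95.1, 0, 90], TCP at [0.171, 0.523, 0.231] pointing down, gripper open.
Joint ranges: [-179.16, 179.16], [-48.56, 103.87], [-65.8, 70.77], [-126.05, 130.52], [-82.76, 87.17], [-180, 180]. Speed limits (degrees/s): [127.2, 127.2, 147.25, 180, 180, 180].

## Interface

Orientations are given as [roll, pitch, yaw] about the fixed x, y, z axes, in that order (R = Rz(yaw) Ry(pitch) Rx(roll)).
In Python, from workcell import get_obs, camera, get_calibration, job_done gives the robot as it stands.
- The arm moves only by the tool play_rows, never from a script. Its argument "commands" is text: rows parted by semicolons, each of 5 numbers parted by spaces: the opening, from 0 (shut) to 1 (fully open), then the shift along the world's x, y, z in mm, then the turn about the world's z in degrees. A call has 1 to 10 rows; each row is the pose to reach, as a shift and turn from the pose commanded when the call began; what a row does not reach only later rows make up. A row lasts 1/12 s, in which the tool goes at most 41.7 mm and 7.16 degrees, less where a joint would pass 70% of its speed; a pose out of reach is approached as far as the arm can. A call with a gripper value outside its range is refused whole. The fingers move at their own pace and stop on an object; "force" is the grip in N (left out, the last holds). Time passes only in rows, so rows that repeat a pose let the fingers close. It gives the time, the measured TCP pose, the force and the opening at its end, in the units of the state.
- get_obs(): the state, without advancing time (a new reading comes with each control period).
- camera(name): name is "scene" or "side" or "wrist"; returns the picture (420x560x3 uint8, red, green, blue); there is no depth.
- get_calibration(name): a dict with "fx", "fy", "cx", "cy" (pixels), "eye" and "attitude" of the camera in the world; the wrist camera has in their place "mount" (4x4, takes a point from camera to tool coordinates, whose origin is the TCP and whose axes are the flange's). Camera axes: x right, y down, z forward; pixel columns grow to the right and rows downward; lengths in m; the calibration is good to about 2 mm. A picture is of the moment at which its call begins: read the wrist's pose just before it. get_calibration takes no time and is no camera call.
- job_done(): hands the job in, once; it reports no verdict.
The state is a dict: "time": time; "q": joint angles; "qd": joint speeds; "joint_efforts": joint torques, N m; "ee_pos": TCP position; "tcp_rot": TCP orientation; "wrist_force": force on the tool from outside, world axes, zero at the start; "torque": the same for the moment, N m; "opening": finger opening in m.
Only numpy, scipy, OpenCV 4.12 (cv2) and the standard library are available. Lean on these libraries where they do the work, as an engineer would, in place of code of your own. Each camera call takes 0.05 s, during which the arm holds its last target.

## Working session

There is one attempt and no reset: what is moved stays moved. The work goes in short steps, Python scripts to look and compute and a tool call to move; the robot and the scene stay as the last step left them, time stands still between calls to the robot, and variables do not carry over. Pictures are saved under pics/ and viewed, and the job is handed in when it is done.

Besides the shell and the picture viewer there is one more tool, called after "Request:" as name(argument=value, ...) on one line, values as JSON. play_rows: Moves the arm, as the interface text tells. Its arguments: {"type":"object","properties":{"commands":{"type":"string"},"force":{"type":"number"}},"required":["commands"]}

```bash
mkdir -p pics; ls; python3 - <<'E'
from workcell import *
import cv2,json
o=get_obs();print(o)
for n in ["scene","side","wrist"]:
    im=camera(n);cv2.imwrite(f"pics/a_{n}.png",im[:,:,::-1]);print(n,get_calibration(n))
E
```

```text
pics
{'time': 0.0, 'q': array([7.19043122e+01, 5.01190108e+00, 1.00341702e+01, 9.50988700e+01,
       1.25925094e-04, 8.99992498e+01]), 'qd': array([ 0.08139697, -0.09309743,  0.00930319, -0.06506074, -0.02422823,
        0.0205875 ]), 'joint_efforts': array([ 2.05333032e-03, -5.20383489e+01,  4.64810264e+01,  1.62179646e-02,
       -1.04985332e-06,  4.08680501e-05]), 'ee_pos': array([0.17076221, 0.52258284, 0.23057284]), 'tcp_rot': array([-1.79923399e+02, -1.26927927e-04,  1.61905062e+02]), 'wrist_force': array([-0.12258579,  0.20124786,  0.25554915]), 'torque': array([ 0.06859273,  0.01156216, -0.0195883 ]), 'opening': 0.0856415260761279}
scene {'fx': 382.9775167348745, 'fy': 382.9775167348745, 'cx': 274.17389902054873, 'cy': 214.51970580909017, 'eye': array([1.00822297, 0.5056368 , 0.81828141]), 'attitude': array([-128.99425152,   -0.39930377,  142.41238792])}
side {'fx': 417.9866731524425, 'fy': 417.9866731524425, 'cx': 273.5715321289095, 'cy': 207.433622305924, 'eye': array([ 0.19516526, -1.10677788,  0.80309074]), 'attitude': array([-124.10580339,   -0.22437016,  -15.9948032 ])}
wrist {'fx': 290.51864673338525, 'fy': 290.51864673338525, 'cx': 280.434499304366, 'cy': 208.73300098857067, 'mount': array([[ 5.02946459e-04, -9.49903963e-01, -3.12541531e-01,
         7.97786028e-02],
       [ 9.99999856e-01,  4.19816530e-04,  3.33270913e-04,
         3.69442469e-04],
       [-1.85365260e-04, -3.12541654e-01,  9.49904037e-01,
        -1.42191262e-01],
       [ 0.00000000e+00,  0.00000000e+00,  0.00000000e+00,
         1.00000000e+00]])}
```

View pics/a_scene.png

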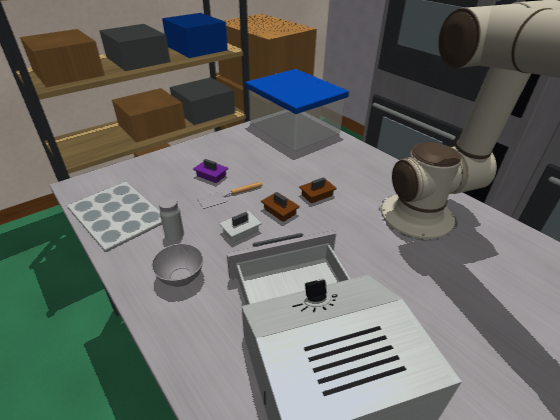

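View pics/a_side.png

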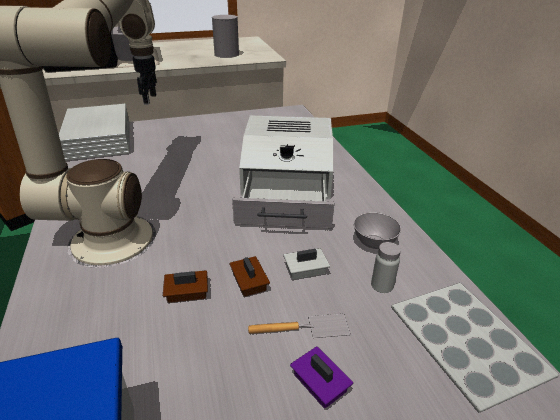

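View pics/a_wrist.png

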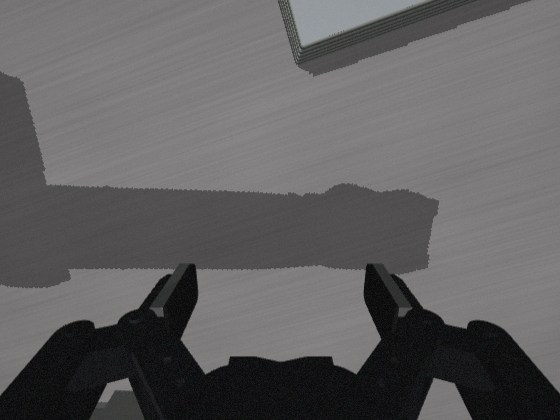

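The silver pan is at scene (240,227) and side (306,263). The brown and purple ones are decoys, and the warmer is at scene (330,320). I'll zoom in next.

```bash
python3 - <<'E'
import cv2
a=cv2.imread("pics/a_scene.png");b=cv2.imread("pics/a_side.png")
cv2.imwrite("pics/z1.png",cv2.resize(a[195:395,190:460],(800,593),interpolation=cv2.INTER_CUBIC))
cv2.imwrite("pics/z2.png",cv2.resize(b[105:285,200:440],(800,600),interpolation=cv2.INTER_CUBIC))
E
```

```text
(no output)
```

View pics/z1.png

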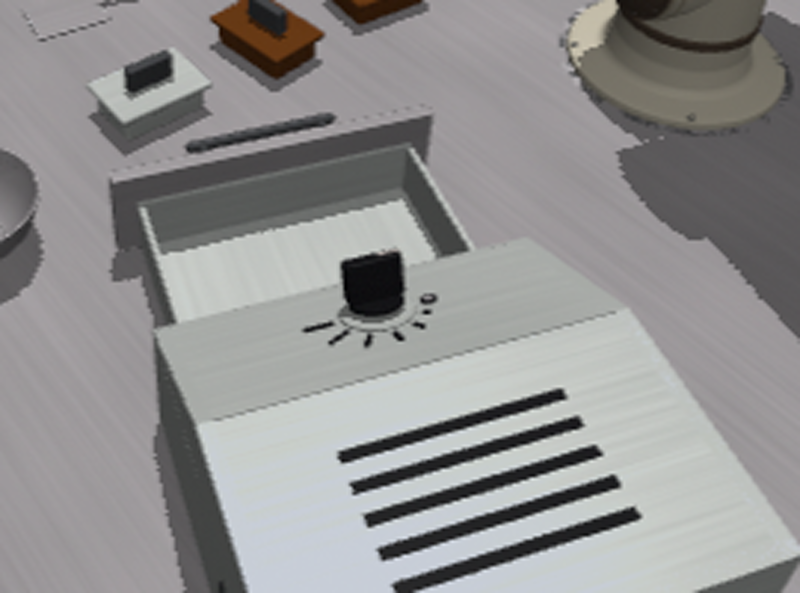

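View pics/z2.png

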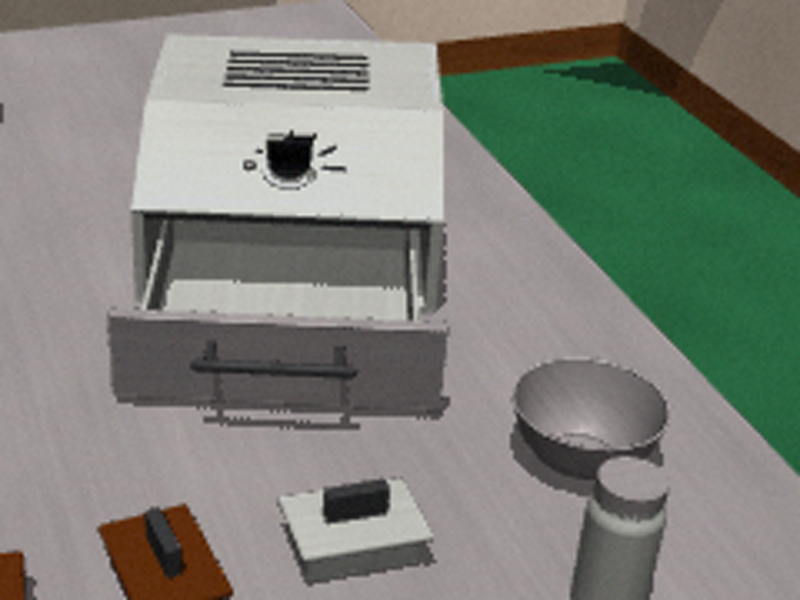

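```bash
cat > h.py <<'E'
import numpy as np
from scipy.optimize import least_squares
from scipy.spatial.transform import Rotation as R
from workcell import *
def proj(P,n,T=None):
    c=get_calibration(n)
    if n=="wrist":
        M=T@c["mount"]; Rm=M[:3,:3];e=M[:3,3]
    else:
        Rm=R.from_euler('xyz',c["attitude"],degrees=True).as_matrix();e=c["eye"]
    p=(np.atleast_2d(P)-e)@Rm
    return np.c_[c["fx"]*p[:,0]/p[:,2]+c["cx"],c["fy"]*p[:,1]/p[:,2]+c["cy"]]
def tool(o): 
    T=np.eye(4);T[:3,:3]=R.from_euler('xyz',o["tcp_rot"],degrees=True).as_matrix();T[:3,3]=o["ee_pos"];return T
def place(p,x,y,a):
    c,s=np.cos(a),np.sin(a);p=np.atleast_2d(p)
    return np.c_[x+c*p[:,0]-s*p[:,1],y+s*p[:,0]+c*p[:,1],p[:,2]]
Z1=lambda z:np.array(z)/[800/270,593/200]+[190,195]
Z2=lambda z:np.array(z)/[800/240,600/180]+[200,105]
E
python3 - <<'E'
from h import *
ft=[[0,.16,.112],[0,-.16,.112]]
s1=Z1([[530,238],[157,330],[632,310],[203,422],[333,118],[190,147],[432,108],[111,182]])
s2=Z2([[133,210],[443,220],[150,102],[440,106],[195,366],[353,372],[110,312],[447,322]])
def pts(v):
    x,y,a,hx,tz=v
    return place(ft+[[.117,.16,tz],[.117,-.16,tz],[hx,.07,.077],[hx,-.07,.077],[hx+.035,.156,.103],[hx+.035,-.156,.103]],x,y,a)
f=lambda v:np.r_[(proj(pts(v),"scene")-s1).ravel(),(proj(pts(v),"side")-s2).ravel()]
r=least_squares(f,[.5,.2,1.6,-.2,.17],loss='soft_l1')
print(r.x,np.rad2deg(r.x[2]));print(f(r.x).reshape(-1,2).round(1))
# pan
l1=Z1([[90,87],[172,50],[211,84],[126,122]]);l2=Z2([[303,557],[280,497],[405,480],[432,535]])
# bar top
import itertools
def pp(v,w=.056,h=.039):
    return place([[w,h,.036],[-w,h,.036],[-w,-h,.036],[w,-h,.036]],*v[:3])
best=None
for k in range(4):
  for k2 in range(4):
   for a0 in (0,1.57):
    g=lambda v:np.r_[(proj(pp(v),"scene")-np.roll(l1,k,0)).ravel(),(proj(pp(v),"side")-np.roll(l2,k2,0)).ravel()]
    q=least_squares(g,[.55,-.1,a0])
    if best is None or q.cost<best[0]: best=(q.cost,q.x,g(q.x))
print(best[0],best[1],np.rad2deg(best[1][2]),best[2].reshape(-1,2).round(1))
E
```

```text
[ 0.58377817  0.09604486  1.22774653 -0.22552855  0.17291523] 70.34469457672148
[[ 0.8  1.4]
 [-0.3  2.9]
 [-1.7 -2.6]
 [-2.2 -0.1]
 [-1.   0.8]
 [ 0.5  1.2]
 [-1.  -0.8]
 [-1.1 -2.2]
 [-1.2 -1.8]
 [-1.  -1.6]
 [-2.7  0.1]
 [-0.3  1.6]
 [ 0.3 -2. ]
 [-1.  -1.9]
 [-1.1 -0.3]
 [-0.5  0.6]]Traceback (most recent call last):
  File "<stdin>", line 22, in <module>
    return func(*args, **kwargs)
    result = trf(vector_fun.fun, vector_fun.jac, x0, f0, J0, lb, ub, ftol, xtol,
                 gtol, max_nfev, x_scale, loss_function, tr_solver,
                 tr_options.copy(), verbose, callback=callback_wrapped)
    return trf_no_bounds(
        fun, jac, x0, f0, J0, ftol, xtol, gtol, max_nfev, x_scale,
        loss_function, tr_solver, tr_options, verbose, callback=callback)
    J = jac(x)
    self._update_jac()
    ~~~~~~~~~~~~~~~~^^
    self.J = self.jac_wrapped(xp_copy(self.x), f0=self.f)
             ~~~~~~~~~~~~~~~~^^^^^^^^^^^^^^^^^^^^^^^^^^^^
    J, dct = approx_derivative(
             ~~~~~~~~~~~~~~~~~^
        self.fun,
        ^^^^^^^^^
    ...<2 lines>...
        **self.finit
[... 180 characters left out ...]
                           use_one_sided, method,
                             ^^^^^^^^^^^^^^^^^^^^^^
                             mf)
                             ^^^
    df = [f_eval - f0 for f_eval in f_evals]
                                    ^^^^^^^
    f = np.atleast_1d(self.fun(x, *self.args, **self.kwargs))
                      ~~~~~~~~^^^^^^^^^^^^^^^^^^^^^^^^^^^^^^
    return np.atleast_1d(self.fun(x))
                         ~~~~~~~~^^^
    return self.f(x, *self.args, **self.kwargs)
           ~~~~~~^^^^^^^^^^^^^^^^^^^^^^^^^^^^^^
  File "<stdin>", line 21, in <lambda>
  File "h.py", line 6, in proj
    c=get_calibration(n)
ValueError: time passes only in moves, steps and waits
```

```bash
python3 - <<'E'
s=open('h.py').read().replace("c=get_calibration(n)\n","c=CAL[n]\n",1).replace("def proj","CAL={n:get_calibration(n) for n in ('scene','side','wrist')}\ndef proj",1)
open('h.py','w').write(s)
E
python3 - <<'E'
from h import *
ft=[[0,.16,.112],[0,-.16,.112]]
s1=Z1([[530,238],[157,330],[632,310],[203,422],[333,118],[190,147],[432,108],[111,182]])
s2=Z2([[133,210],[443,220],[150,102],[440,106],[195,366],[353,372],[110,312],[447,322]])
def pts(v):
    x,y,a,hx,tx=v
    return place(ft+[[tx,.16,.175],[tx,-.16,.175],[hx,.07,.077],[hx,-.07,.077],[hx+.035,.156,.103],[hx+.035,-.156,.103]],x,y,a)
f=lambda v:np.r_[(proj(pts(v),"scene")-s1).ravel(),(proj(pts(v),"side")-s2).ravel()]
r=least_squares(f,[.5,.2,1.6,-.2,.13],loss='soft_l1')
print(r.x,np.rad2deg(r.x[2]));print(f(r.x).reshape(-1,2).round(1))
l1=Z1([[90,87],[172,50],[211,84],[126,122]]);l2=Z2([[303,557],[280,497],[405,480],[432,535]])
def pp(v,w=.056,h=.039):
    return place([[w,h,.036],[-w,h,.036],[-w,-h,.036],[w,-h,.036]],*v[:3])
best=None
for k in range(4):
  for k2 in range(4):
   for a0 in (0,1.57):
    g=lambda v:np.r_[(proj(pp(v),"scene")-np.roll(l1,k,0)).ravel(),(proj(pp(v),"side")-np.roll(l2,k2,0)).ravel()]
    q=least_squares(g,[.55,-.1,a0])
    if best is None or q.cost<best[0]: best=(q.cost,q.x,g(q.x))
print(best[0],best[1],np.rad2deg(best[1][2]),best[2].reshape(-1,2).round(1))
# knob: triangulate OFF ring & dial marks
def tri(a,b):
    return least_squares(lambda p:np.r_[(proj(p,"scene")-a).ravel(),(proj(p,"side")-b).ravel()],[.6,.2,.15])
for a,b in [((429,298),(249,165)),((318,327),(333,168))]:
    t=tri(Z1([a]),Z2([b]));p=t.x-[r.x[0],r.x[1],0];c,s=np.cos(r.x[2]),np.sin(r.x[2]);print("mark in warmer",c*p[0]+s*p[1],-s*p[0]+c*p[1],p[2],t.cost)
E
```

```text
[ 0.5816476   0.08968876  1.22377686 -0.2191694   0.12950876] 70.11724897217128
[[-0.4 -0.4]
 [-1.2  0.4]
 [-0.1 -0.8]
 [-1.8  1.6]
 [-0.7  0.8]
 [ 0.7  1. ]
 [-0.8 -0.8]
 [-0.9 -2.5]
 [-1.4 -1. ]
 [-0.8 -0.6]
 [-2.3 -1.2]
 [-0.2  0.5]
 [ 0.  -2. ]
 [-1.2 -1.8]
 [-1.3 -0.3]
 [-0.7  0.8]]
1267.3461706241426 [ 0.52659627 -0.28737015 -0.50520705] -28.946231786369133 [[  2.5   8.6]
 [ 11.2  17.7]
 [ -4.9  -9.5]
 [-10.8 -19.2]
 [ -1.8 -12.5]
 [ -2.  -24.9]
 [ -0.7  10.9]
 [  2.9  22.5]]
mark in warmer 0.05286573884557565 0.04109233325425571 0.13870061989579768 0.30366487498384204
mark in warmer 0.05256578262187384 -0.0477273261930246 0.1382019828085634 0.0890809369535703
```

```bash
python3 - <<'E'
from h import *
l1=Z1([[90,87],[172,50],[211,84],[126,122]]);l2=Z2([[303,557],[280,497],[405,480],[432,535]])
def pp(v,w=.056,h=.039):
    return place([[w,h,.036],[w,-h,.036],[-w,-h,.036],[-w,h,.036]],*v[:3])
best=None
for k in range(4):
  for k2 in range(4):
   for a0 in (0,1.57):
    g=lambda v:np.r_[(proj(pp(v),"scene")-np.roll(l1,k,0)).ravel(),(proj(pp(v),"side")-np.roll(l2,k2,0)).ravel()]
    q=least_squares(g,[.55,-.1,a0])
    if best is None or q.cost<best[0]: best=(q.cost,q.x,g(q.x))
print(best[0],best[1],np.rad2deg(best[1][2]),best[2].reshape(-1,2).round(1))
E
```

```text
8.884621289282517 [ 0.52643955 -0.28829873  3.1083392 ] 178.0947172277055 [[ 0.2 -1.5]
 [ 0.4 -0.5]
 [-1.5  0.5]
 [-2.1 -1.3]
 [-0.4 -0.2]
 [-1.2 -0.8]
 [-1.  -1.7]
 [ 0.5 -0.4]]
```

Request:
play_rows(commands="1 150 -380 60 8;1 150 -380 60 8;1 150 -380 60 8;1 150 -380 60 8;1 150 -380 60 8;1 150 -380 60 8;1 150 -380 60 8;1 150 -380 60 8;1 150 -380 60 8;1 150 -380 60 8")

```text
time: 0.98
ee_pos: [0.3208, 0.1407, 0.2917]
tcp_rot: [180.0, 0.0, 169.9]
wrist_force: [1.3, 0.6, -0.0]
opening: 0.0856
```

Request:
play_rows(commands="1 180 -428 -30 8;1 180 -428 -30 8;1 180 -428 -30 8;1 180 -428 -30 8;1 180 -428 -30 8;1 180 -428 -30 8;1 180 -428 -30 8;1 180 -428 -30 8;1 180 -428 -30 8;1 180 -428 -30 8")

```text
time: 1.82
ee_pos: [0.4783, -0.2333, 0.2647]
tcp_rot: [180.0, -0.0, 177.9]
wrist_force: [0.7, 1.0, 0.1]
opening: 0.0854
```

Request:
play_rows(commands="1 0 0 0 0;1 0 0 0 0;1 0 0 0 0")

```text
time: 2.07
ee_pos: [0.4778, -0.2309, 0.2647]
tcp_rot: [180.0, -0.1, 177.9]
wrist_force: [-0.2, 0.0, -1.3]
opening: 0.0852
```

```bash
python3 - <<'E'
from h import *
import cv2
o=get_obs();im=camera("wrist")
np.save("T1.npy",tool(o));cv2.imwrite("pics/b_w.png",im[:,:,::-1]);print(o["q"],o["ee_pos"],o["tcp_rot"],o["time"])
E
```

```text
[-2.57982417e+01  3.27047510e+00  1.20179879e+01  9.88186299e+01
  1.00812894e-02 -2.36688869e+01] [ 0.47783613 -0.23092122  0.26469558] [ 1.79962217e+02 -6.10876895e-02  1.77870659e+02] 2.0667
```

View pics/b_w.png

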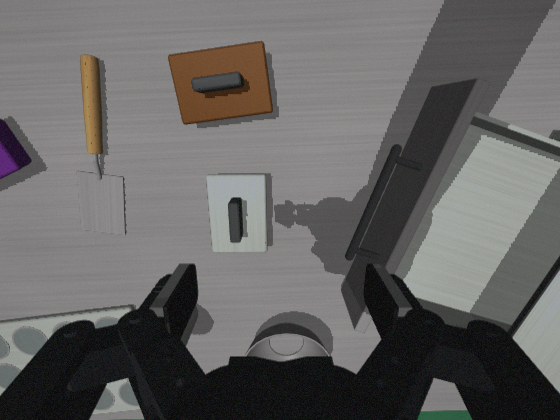

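Wrist view: the pan's lid runs from (207,175) to (267,253) and its bar is at (236,220). The bowl rim is at (288,330) and the drawer handle runs from (397,148) to (350,257). I'll fit the poses with this view added.

```bash
python3 - <<'E'
from h import *
T=np.load("T1.npy")
lw=np.array([[207,175],[212,253],[267,251],[265,173]])
def pp(v,w=.056,h=.039,z=.037):
    return place([[w,h,z],[w,-h,z],[-w,-h,z],[-w,h,z]],*v[:3])
for a0 in (3.1,):
  for k in range(4):
    g=lambda v:(proj(pp(v),"wrist",T)-np.roll(lw,k,0)).ravel()
    q=least_squares(g,[.526,-.288,a0])
    print(k,q.cost,q.x,np.rad2deg(q.x[2]),g(q.x).round(1))
bar=np.array([[236,220]])
q=least_squares(lambda v:(proj([v[0],v[1],.068],"wrist",T)-bar).ravel(),[.5,-.3]);print("bar",q.x)
hp=np.array([[397,148],[350,257]])
for p in hp:
    q=least_squares(lambda v:(proj([v[0],v[1],.077],"wrist",T)-p).ravel(),[.5,-.3]);print("handle",q.x)
c,s=np.cos(1.2238),np.sin(1.2238)
for y in(.07,-.07):print(place([[-.219,y,0]],.5816,.0897,1.2238))
E
```

```text
0 9059.738552491503 [ 0.53248778 -0.29064814  3.56559966] 204.29381222042937 [-15.9  21.   31.  -83.1  14.6  -9.6 -32.3  90.6]
1 6545.990406192612 [ 0.52869599 -0.28987153  3.15857105] 180.9727906485558 [-61.4   4.5  56.7  -0.7  57.4  -0.4 -52.6   4.3]
2 9059.738578013477 [ 0.5324866  -0.29063759  0.42866645] 24.560778139945768 [ 14.8  -9.8 -32.1  90.7 -16.   21.2  30.7 -83.1]
3 6545.990386505746 [ 0.528696   -0.28987146  0.01731839] 0.9922706485512935 [ 57.4  -0.4 -52.6   4.3 -61.4   4.5  56.7  -0.7]
bar [ 0.52213196 -0.28739984]
handle [ 0.43982635 -0.09857915]
handle [ 0.57390647 -0.1459942 ]
[[ 0.44129575 -0.09244203  0.        ]]
[[ 0.57295153 -0.14005248  0.        ]]
```

```bash
python3 - <<'E'
from h import *
T=np.load("T1.npy")
lw=np.array([[207,175],[212,253],[267,251],[265,173]])
def pp(v,w=.056,h=.039,z=.037):
    return place([[w,h,z],[w,-h,z],[-w,-h,z],[-w,h,z]],*v[:3])
for k in range(4):
    g=lambda v:(proj(pp(v),"wrist",T)-np.roll(lw[::-1],k,0)).ravel()
    q=least_squares(g,[.526,-.288,3.1])
    print(k,q.cost,q.x,np.rad2deg(q.x[2]),g(q.x).round(1))
E
```

```text
0 624.2767440003161 [ 0.52459131 -0.28972673  1.56978024] 89.94178271616244 [ 13.2  11.1  13.3 -12.1 -12.1 -11.4 -14.4  12.1]
1 3.3486885996787734 [ 0.52607457 -0.28970294  3.11397601] 178.41768294940567 [-1.7 -0.9  0.7  0.5  0.7  1.1  0.4 -0.5]
2 624.2767440041372 [ 0.52459131 -0.28972671  4.71137048] 269.941644127804 [-12.1 -11.4 -14.4  12.1  13.2  11.1  13.3 -12.1]
3 3.3486885996789373 [ 0.52607457 -0.28970294 -0.02761663] -1.5823166069755725 [ 0.7  1.1  0.4 -0.5 -1.7 -0.9  0.7  0.5]
```

Request:
play_rows(commands="0.6 24 -29 0 0;0.6 47 -58 -20 0.3;0.6 47 -58 -60 0.3;0.6 47 -58 -100 0.3;0.6 47 -58 -140 0.3;0.6 47 -58 -165 0.3;0.6 47 -58 -165 0.3", force=60)

```text
time: 2.7
ee_pos: [0.5227, -0.2863, 0.0948]
tcp_rot: [179.8, -0.4, 178.3]
wrist_force: [-0.9, 1.0, 0.0]
opening: 0.0511
```

```bash
python3 - <<'E'
from h import *
import cv2
o=get_obs();im=camera("wrist");T=tool(o)
print(proj([[.525,-.289,.068],[.552,-.289,.068],[.498,-.289,.068]],"wrist",T));cv2.imwrite("pics/c_w.png",im[:,:,::-1]);print(o["q"],o["ee_pos"],o["tcp_rot"],o["time"])
E
```

```text
[[275.65211008 248.27298555]
 [277.02933339 284.97028171]
 [274.14703094 208.16886119]]
[-2.87132553e+01  1.11767796e+01  1.89776929e+00  8.11669538e+01
  5.31675735e-03 -2.70166779e+01] [ 0.52265689 -0.28627331  0.09482043] [179.79268114  -0.394882   178.30411632] 2.7
```

View pics/c_w.png

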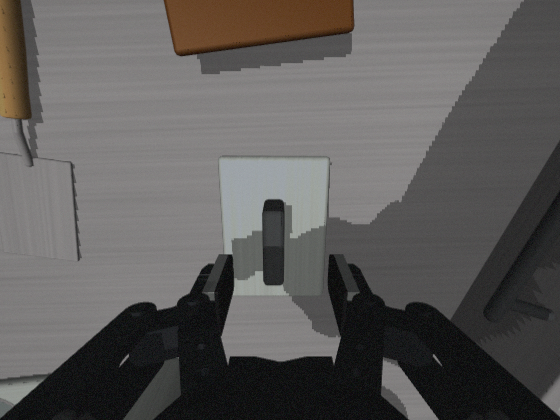

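Request:
play_rows(commands="0.6 -2 0 -20 0;0.6 -2 0 -40 0;0.6 -2 0 -54 0;0.6 -2 0 -54 0;0 -2 0 -54 0;0 -2 0 -54 0;0 -2 0 -54 0;0 -2 0 -54 0;0 -2 0 -54 0;0 -2 0 -54 0", force=60)

```text
time: 3.58
ee_pos: [0.5242, -0.2896, 0.0484]
tcp_rot: [-179.9, 0.2, 178.2]
wrist_force: [-0.7, -1.7, 7.7]
opening: 0.0125
```

```bash
python3 - <<'E'
from h import *
import cv2
o=get_obs();im=camera("side");im2=camera("wrist")
a=cv2.resize(im[225:315,250:370,::-1],(800,600),interpolation=cv2.INTER_CUBIC)
cv2.imwrite("pics/d_s.png",a);cv2.imwrite("pics/d_w.png",im2[:,:,::-1]);o=get_obs();print(o["wrist_force"],o["ee_pos"],o["tcp_rot"],o["opening"])
E
```

```text
[-3.20494020e-01 -4.05839084e-03  7.82066401e+00] [ 0.52418721 -0.28961803  0.0484724 ] [-179.91313563    0.18639814  178.20325322] 0.0127169754676013
```

View pics/d_s.png

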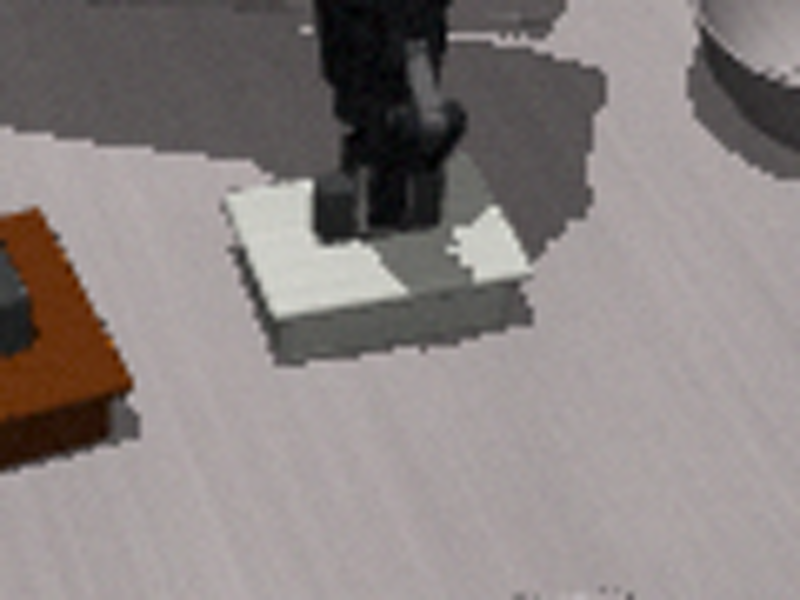

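View pics/d_w.png

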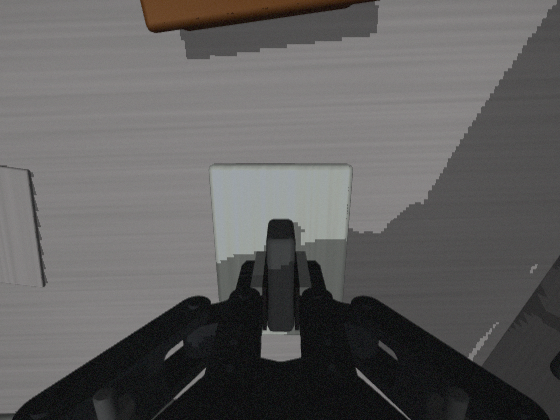

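Request:
play_rows(commands="0.4 -2 0 0 0;0.4 -2 0 0 0;0.4 -2 0 -5 0;0.4 -2 0 -5 0;0 -2 0 -5 0;0 -2 0 -5 0;0 -2 0 -5 0;0 -2 0 -5 0;0 -2 0 -5 0", force=60)

```text
time: 4.43
ee_pos: [0.5209, -0.2889, 0.0407]
tcp_rot: [180.0, -0.0, 178.2]
wrist_force: [-0.5, -0.5, -3.2]
opening: 0.013
```

Request:
play_rows(commands="0 0 0 8 0;0 0 0 20 0;0 0 0 45 0;0 0 0 80 0;0 0 0 120 0;0 0 0 150 0;0 0 0 150 0")

```text
time: 5.02
ee_pos: [0.5229, -0.29, 0.1999]
tcp_rot: [-179.7, 0.6, 178.2]
wrist_force: [1.0, -1.0, -2.6]
opening: 0.013
```

Request:
play_rows(commands="0 4 35 0 -3;0 8 70 0 -6;0 12 105 0 -9;0 15 140 0 -12;0 18 175 0 -15;0 21 210 0 -18;0 24 245 0 -18;0 28 275 0 -18;0 31 297 0 -18;0 31 297 0 -18")

```text
time: 5.85
ee_pos: [0.5522, 0.0118, 0.1914]
tcp_rot: [179.9, -0.0, 160.4]
wrist_force: [-0.4, 0.1, -3.9]
opening: 0.0128
```

```bash
python3 - <<'E'
from h import *
import cv2
o=get_obs();print(o["wrist_force"],o["ee_pos"],o["tcp_rot"],o["opening"],o["q"])
for n in ("side","scene","wrist"):
    cv2.imwrite(f"pics/e_{n}.png",camera(n)[:,:,::-1])
np.save("T2.npy",tool(o))
E
```

```text
[-0.37718709  0.13794045 -3.91538778] [0.55219207 0.01181955 0.19140598] [ 1.79922082e+02 -7.99361111e-03  1.60421594e+02] 0.01279963362711293 [1.18715978e+00 4.61608965e+00 5.26445621e+00 9.06282154e+01
 7.56904390e-02 2.07655850e+01]
```

View pics/e_side.png

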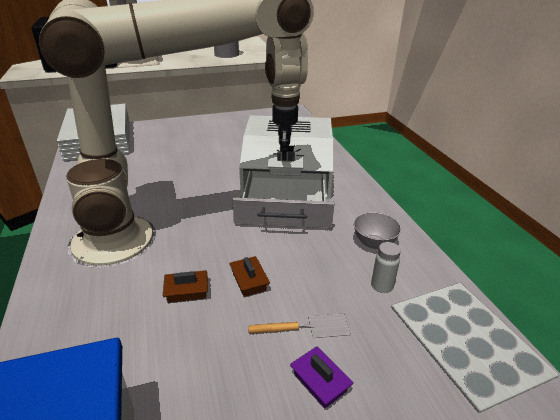

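View pics/e_scene.png

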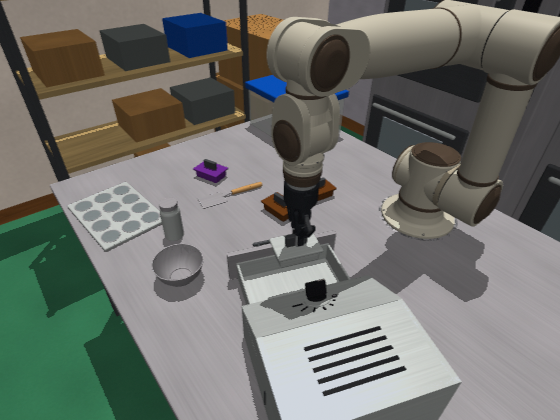

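View pics/e_wrist.png

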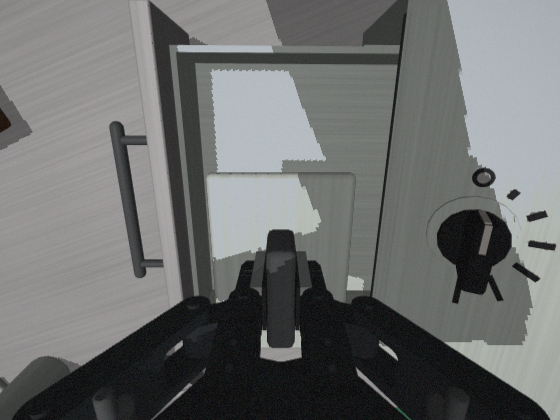

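```bash
cat >> h.py <<'E'
def back(p,z,n="wrist",T=None):
    return least_squares(lambda v:(proj([v[0],v[1],z],n,T)-np.array([p])).ravel(),[.55,0.]).x
def toW(v,x=.5816,y=.0897,a=1.2238):
    c,s=np.cos(a),np.sin(a);d=np.array(v)[:2]-[x,y];return np.array([c*d[0]+s*d[1],-s*d[0]+c*d[1]])
E
python3 - <<'E'
from h import *
T=np.load("T2.npy")
for nm,p,z in [("front",(408,0),.112),("front",(372,295),.112),("panel out",(133,0),.103),("panelin",(150,0),.103),("panelin",(182,295),.103),("hand",(117,125),.077),("hand",(140,273),.077),("pan",(207,174),.188),("pan",(355,174),.188),("ring",(484,177),.1385),("TCP",None,0)]:
    b=back(p,z,T=T) if p else T[:2,3]
    print(nm,b.round(4),toW(b).round(4))
E
```

```text
front [0.4391 0.1406] [-0.0006  0.1513]
front [0.6494 0.0644] [-0.0007 -0.0724]
panel out [ 0.3755 -0.0305] [-0.1831  0.153 ]
panelin [ 0.3793 -0.0197] [-0.1716  0.1531]
panelin [ 0.5974 -0.1003] [-0.1733 -0.0794]
hand [ 0.4398 -0.0948] [-0.2217  0.0706]
hand [ 0.5735 -0.1444] [-0.2229 -0.072 ]
pan [ 0.4923 -0.006 ] [-0.1203  0.0514]
pan [0.5175 0.0648] [-0.0452  0.0518]
ring [0.5628 0.1562] [0.0561 0.0403]
TCP [0.5522 0.0118] [-0.0832  0.0012]
```

Request:
play_rows(commands="0 0 0 -30 0;0 0 0 -65 0;0 0 0 -95 0;0 0 0 -112 0;0 0 0 -118 0;0 0 0 -122 0;0 0 0 -124 0;0 0 0 -126 0;0 0 0 -126 0")

```text
time: 6.75
ee_pos: [0.5527, 0.0078, 0.0662]
tcp_rot: [180.0, 0.1, 160.2]
wrist_force: [-0.5, -0.1, -3.7]
opening: 0.0129
```

Request:
play_rows(commands="0 0 0 -1 0;0 0 0 -2 0;0 0 0 -3 0;0 0 0 -4 0;0 0 0 -4 0")

```text
time: 7.17
ee_pos: [0.552, 0.008, 0.0609]
tcp_rot: [-180.0, -0.0, 160.2]
wrist_force: [-0.6, -0.4, -4.4]
opening: 0.0128
```

Request:
play_rows(commands="0 0 0 -1 0;0 0 0 -1.5 0;0 0 0 -2 0;0 0 0 -2.5 0;0 0 0 -3 0;0 0 0 -3 0;0 0 0 -3 0")

```text
time: 7.75
ee_pos: [0.5521, 0.008, 0.0581]
tcp_rot: [-180.0, -0.0, 160.2]
wrist_force: [-0.1, -0.9, -3.5]
opening: 0.0129
```

Request:
play_rows(commands="0 0 0 -0.5 0;0 0 0 -1 0;0 0 0 -1.5 0;0 0 0 -1.5 0;0 0 0 -1.5 0")

```text
time: 8.17
ee_pos: [0.5522, 0.0079, 0.0577]
tcp_rot: [180.0, 0.1, 160.2]
wrist_force: [-3.3, -0.8, 6.6]
opening: 0.0128
```

Request:
play_rows(commands="0.25 0 0 0.5 0;0.4 0 0 0.5 0;0.45 0 0 0.5 0;0.45 0 0 0.5 0;0.45 0 0 15 0;0.45 0 0 45 0;0.45 0 0 80 0;0.45 0 0 115 0;0.45 0 0 145 0;0.45 0 0 145 0")

```text
time: 9.0
ee_pos: [0.5539, 0.008, 0.2083]
tcp_rot: [179.8, 0.5, 160.2]
wrist_force: [2.0, -0.6, 1.2]
opening: 0.0386
```

```bash
python3 - <<'E'
from h import *
import cv2
o=get_obs();print(o["wrist_force"],o["ee_pos"],o["tcp_rot"],o["opening"],o["q"],o["time"])
for n in ("wrist",):
    cv2.imwrite(f"pics/f_{n}.png",camera(n)[:,:,::-1])
np.save("T3.npy",tool(o))
E
```

```text
[ 2.03808265 -0.5669233   1.24160278] [0.55394834 0.00802855 0.20827751] [179.82352942   0.47050571 160.20482459] 0.03862707243114299 [ 8.30646915e-01  4.57677271e+00  7.08843641e+00  9.20091536e+01
 -5.80619040e-04  2.06250952e+01] 9.0
```

View pics/f_wrist.png

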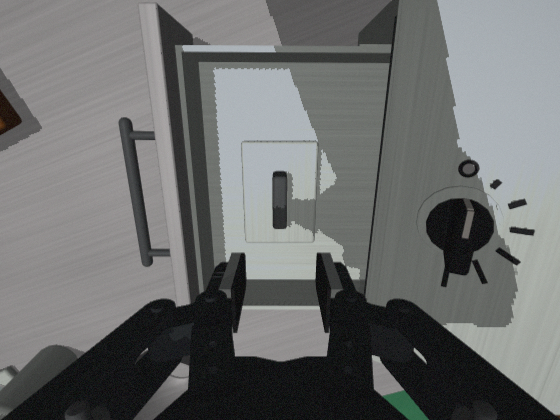

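Request:
play_rows(commands="0 -10 -30 0 0;0 -20 -65 0 0;0 -32 -100 0 0;0 -45 -135 0 0;0 -60 -168 0 0;0 -60 -168 -30 0;0 -60 -168 -70 0;0 -60 -168 -110 0;0 -60 -168 -140 0;0 -60 -168 -143 0")

```text
time: 9.88
ee_pos: [0.4883, -0.159, 0.0517]
tcp_rot: [-180.0, -0.6, 160.2]
wrist_force: [0.1, 0.9, -0.2]
opening: -0.0001
```

```bash
python3 - <<'E'
from h import *
import cv2
o=get_obs();print(o["wrist_force"],o["ee_pos"],toW(o["ee_pos"]),o["tcp_rot"],o["opening"],o["time"])
for n in ("side",):
    cv2.imwrite(f"pics/g_{n}.png",cv2.resize(camera(n)[105:255,200:400,::-1],(800,600)))
E
```

```text
[ 0.0740013   0.93487552 -0.17843836] [ 0.48827478 -0.15895086  0.051685  ] [-0.26556842  0.00320302] [-179.9835508    -0.56422604  160.18475594] -0.0001394599179860034 9.8833
```

View pics/g_side.png

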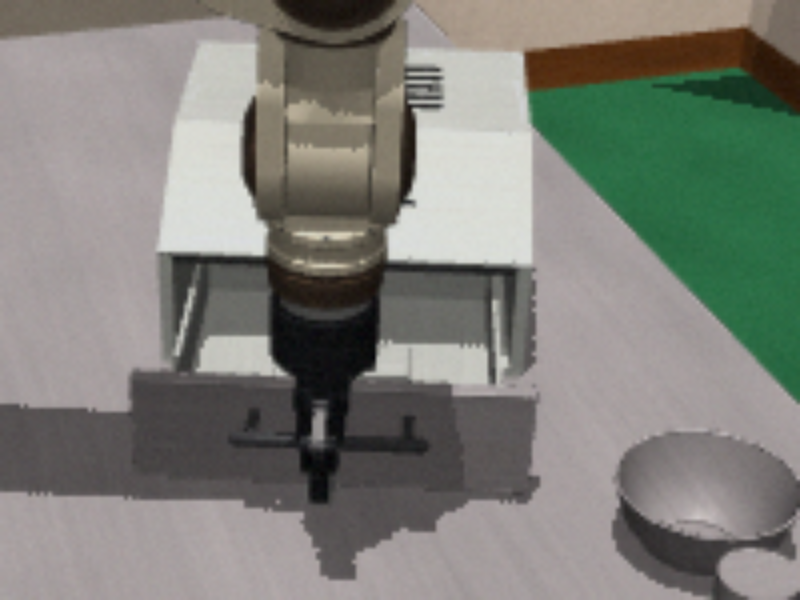

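Request:
play_rows(commands="0 2.7 7.5 0 0;0 5.4 15 0 0;0 8.2 22.5 0 0;0 10.9 30 0 0;0 14 39 0 0;0 17.5 48.5 0 0;0 21 58 0 0;0 24.5 67.5 0 0;0 28 77 0 0;0 31 86.5 0 0")

```text
time: 10.77
ee_pos: [0.5235, -0.0725, 0.0585]
tcp_rot: [-180.0, 0.0, 160.2]
wrist_force: [0.8, -3.4, 1.1]
opening: -0.0
```

Request:
play_rows(commands="0 3 9 0 0;0 6 17 0 0;0 9 25 0 0;0 12 33 0 0;0 15 41 0 0;0 18 49 0 0;0 20 56 0 0;0 22 62 0 0;0 24 67 0 0;0 25.5 71 0 0")

```text
time: 11.6
ee_pos: [0.5487, -0.0019, 0.0584]
tcp_rot: [-180.0, -0.0, 160.2]
wrist_force: [-0.1, -3.0, -0.1]
opening: -0.0
```

```bash
python3 - <<'E'
from h import *
import cv2
o=get_obs();print(o["wrist_force"],o["ee_pos"],toW(o["ee_pos"]),o["tcp_rot"],o["opening"],o["time"])
E
```

```text
[-0.07837757 -3.00824233 -0.06482393] [ 0.54870085 -0.00192444  0.05844938] [-0.09735165 -0.00022085] [-1.79998679e+02 -1.61145993e-02  1.60216332e+02] -3.7608360368396456e-05 11.6
```

Request:
play_rows(commands="0 1.4 3.8 0 0;0 2.7 7.5 0 0;0 4 11 0 0;0 5.1 14 0 0;0 6 17 0 0;0 7 19.5 0 0;0 7.8 21.5 0 0;0 8.5 23.5 0 0;0 8.5 23.5 0 0")

```text
time: 12.35
ee_pos: [0.557, 0.0208, 0.0585]
tcp_rot: [-179.9, -0.0, 160.2]
wrist_force: [-1.4, -5.3, -0.9]
opening: -0.0
```

```bash
python3 - <<'E'
from h import *
import cv2
o=get_obs();print(o["wrist_force"],o["ee_pos"],toW(o["ee_pos"]),o["tcp_rot"],o["opening"],o["time"])
cv2.imwrite(f"pics/i_s.png",cv2.resize(camera("side")[105:255,200:400,::-1],(800,600)))
E
```

```text
[-1.35259063 -5.28335378 -0.94236384] [0.55695231 0.02077495 0.05849092] [-0.07319906 -0.00026102] [-1.79929891e+02 -7.52343711e-03  1.60194837e+02] -7.7345423672365e-06 12.35
```

View pics/i_s.png

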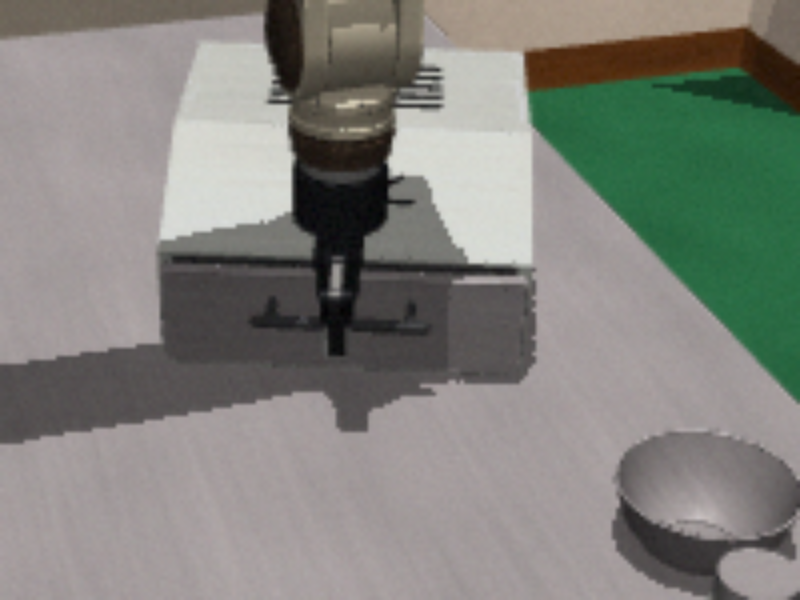

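Request:
play_rows(commands="0 0.3 0.9 0 0;0 0.7 1.9 0 0;0 1 2.8 0 0;0 1 2.8 0 0;0 1 2.8 0 0")

```text
time: 12.82
ee_pos: [0.5571, 0.0211, 0.0585]
tcp_rot: [-179.7, -0.0, 160.1]
wrist_force: [-6.4, -17.9, 1.8]
opening: -0.0001
```

Request:
play_rows(commands="0 -3 -8 0 0;0 -8 -22 0 0;0 -14 -38 0 0;0 -14 -38 20 0;0 -14 -38 55 0;0 -14 -38 95 0;0.3 -10 -15 135 0;0.3 -5 5 165 0;0.3 0 30 175 0;0.3 0 30 175 0")

```text
time: 13.65
ee_pos: [0.5598, 0.0575, 0.2374]
tcp_rot: [179.7, 0.3, 160.4]
wrist_force: [0.2, -0.1, -0.3]
opening: 0.0258
```

```bash
python3 - <<'E'
from h import *
import cv2
o=get_obs();print(o["wrist_force"],o["ee_pos"],toW(o["ee_pos"]),o["tcp_rot"],o["opening"],o["time"])
cv2.imwrite(f"pics/j_w.png",camera("wrist")[:,:,::-1])
np.save("T4.npy",tool(o))
cv2.imwrite(f"pics/j_s.png",cv2.resize(camera("side")[105:255,200:400,::-1],(800,600)))
E
```

```text
[ 0.15255256 -0.08630307 -0.26580195] [0.55977899 0.05745763 0.23742976] [-0.03774145  0.00955562] [179.72528771   0.27759277 160.35092179] 0.025827193709226134 13.65
```

View pics/j_w.png

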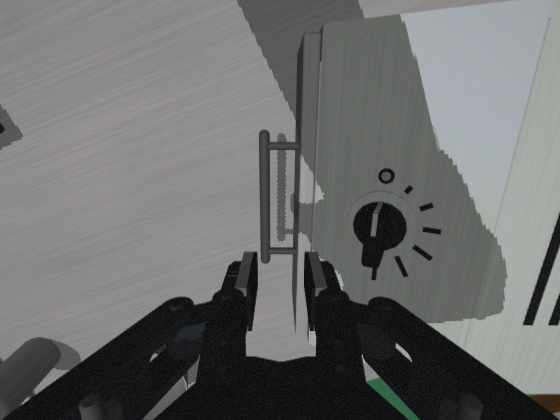

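View pics/j_s.png

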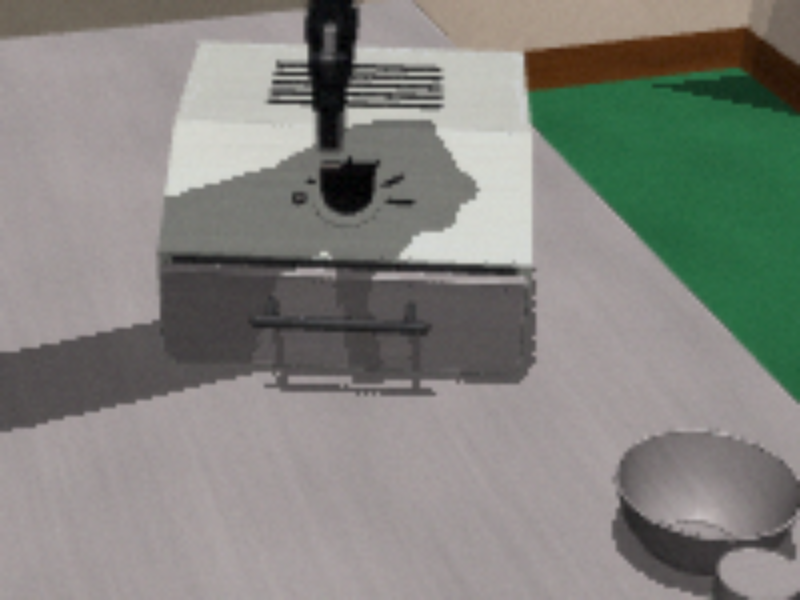

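```bash
cat > k.py <<'E'
from h import *
A=.45
ux=np.array([np.cos(A),0,np.sin(A)]);uy=np.array([0,1.,0]);n=np.array([-np.sin(A),0,np.cos(A)])
def P(c,u,v,h):  # c=(xw,yw) of dial centre
    o=np.array([c[0],c[1],.112+c[0]*np.tan(A)]);return o+np.outer(u,ux)+np.outer(v,uy)+np.outer(h,n)
def W(p): return place(p,.5816,.0897,1.2238)
def back(p,z,T): return least_squares(lambda v:(proj([v[0],v[1],z],"wrist",T)-np.array([p])).ravel(),[.55,0.]).x
E
python3 - <<'E'
from k import *
T=np.load("T4.npy")
px=np.array([[386,176],[408,190],[427,207],[432,230],[422,252],[402,267],[374,273]],float)
th=np.arange(7)*np.pi/6
def f(v):
    r=v[3:];a=th+v[2]
    return (proj(W(P(v,r*np.sin(a),r*np.cos(a),0*r)),"wrist",T)-px).ravel()
q=least_squares(f,np.r_[.054,0,0,np.full(7,.042)]);print(q.x.round(4),q.cost,f(q.x).reshape(-1,2).round(1))
print("grip pt",W(P(q.x,[0],[0],[.036])))
for h in(.046,):
  pts=P(q.x,[.007,-.007,-.007,.007],[.023,.023,-.023,-.023],np.full(4,h));print(proj(W(pts),"wrist",T).round(0))
for p in [(265,134),(265,258)]: print("handle",toW(back(p,.077,T)))
E
python3 - <<'E'
import cv2
a=cv2.imread("pics/j_w.png");cv2.imwrite("pics/j_z.png",cv2.resize(a[155:295,310:470],None,fx=5,fy=4.28,interpolation=cv2.INTER_CUBIC))
E
```

```text
[ 0.0526 -0.0034  0.0007  0.0421  0.0369  0.0397  0.0412  0.0424  0.0456
  0.0516] 0.2528374717538713 [[ 0.2  0. ]
 [ 0.   0. ]
 [-0.2 -0.5]
 [-0.   0.3]
 [-0.   0. ]
 [-0.2  0.1]
 [ 0.3  0. ]]
grip pt [[0.59736329 0.12332837 0.16984582]]
[[386. 215.]
 [366. 212.]
 [360. 267.]
 [378. 271.]]
handle [-0.05235054  0.06849928]
handle [-0.05406656 -0.07147304]
```

View pics/j_z.png

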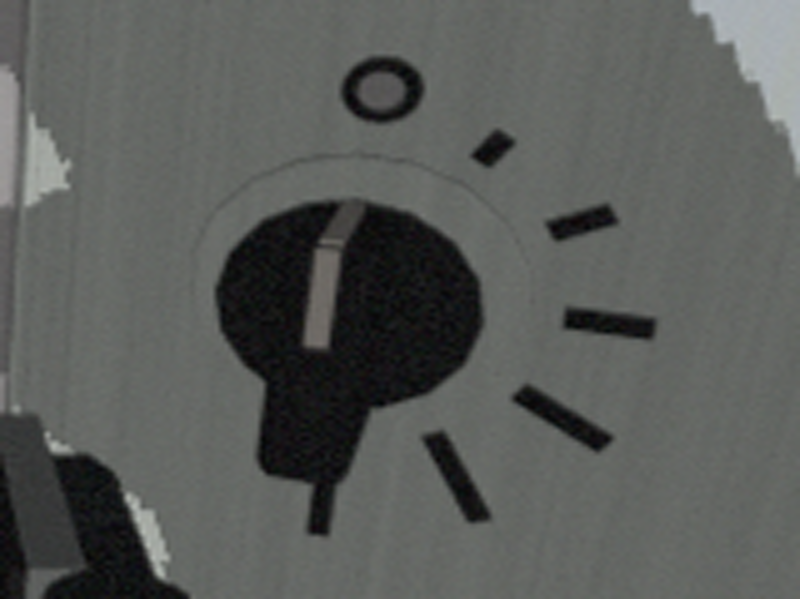

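The pan is in the drawer, upright, and the drawer is shut: the handle is at x_w about -0.053 and it met a hard stop at 18 N. The dial fit is good to 0.5 px. Next I'll move above the knob.

Request:
play_rows(commands="0.42 14 22 0 0;0.42 26 45 0 0;0.42 38 66 0 0;0.42 38 66 -10 0;0.42 38 66 -20 0;0.42 38 66 -20 0;0.42 38 66 -20 0;0.42 38 66 -20 0", force=40)

```text
time: 14.42
ee_pos: [0.5957, 0.1188, 0.2138]
tcp_rot: [-180.0, -0.0, 160.1]
wrist_force: [0.5, -0.6, 0.1]
opening: 0.0362
```

```bash
python3 - <<'E'
from h import *
import cv2
o=get_obs();print(o["wrist_force"],o["ee_pos"],toW(o["ee_pos"]),o["tcp_rot"],o["opening"],o["time"],o["q"])
cv2.imwrite(f"pics/k_w.png",camera("wrist")[:,:,::-1]);np.save("T5.npy",tool(o))
E
```

```text
[ 0.48489238 -0.5744271   0.11675125] [0.59571093 0.11881246 0.21378641] [ 0.03217608 -0.00336948] [-1.79997923e+02 -6.68477611e-03  1.60143542e+02] 0.03616998587289515 14.4167 [1.12786477e+01 1.27389092e+01 1.68641341e+01 9.41320205e+01
 1.67886106e-03 3.11351057e+01]
```

View pics/k_w.png

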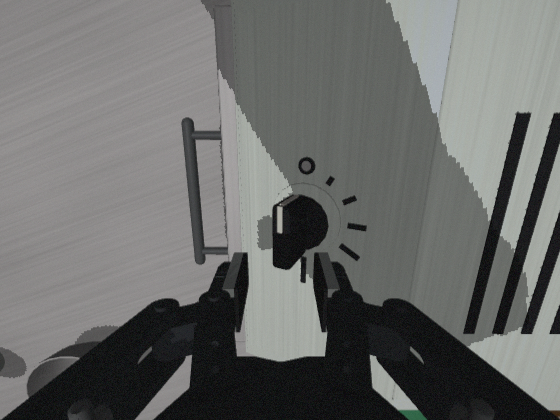

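```bash
python3 - <<'E'
from k import *
T=np.load("T5.npy")
px=np.array([[307,166],[330,181],[349,200],[357,227],[349,253],[303.5,270]],float)
th=np.array([0,1,2,3,4,6])*np.pi/6
def f(v):
    r=v[3:];a=th+v[2]
    return (proj(W(P(v,r*np.sin(a),r*np.cos(a),0*r)),"wrist",T)-px).ravel()
q=least_squares(f,np.r_[.054,0,0,np.full(6,.042)]);print(q.x.round(4),q.cost,f(q.x).reshape(-1,2).round(1))
pts=P(q.x,[.007,-.007,-.007,.007],[.023,.023,-.023,-.023],np.full(4,.046));print(proj(W(pts),"wrist",T).round(0))
E
```

```text
[ 0.0522 -0.0037  0.0053  0.0422  0.0376  0.0393  0.0414  0.0434  0.0468] 0.5789214326451795 [[-0.3 -0. ]
 [ 0.1  0. ]
 [ 0.2  0.5]
 [-0.   0.1]
 [ 0.5 -0.6]
 [-0.4 -0. ]]
[[290. 208.]
 [270. 206.]
 [271. 268.]
 [289. 273.]]
```

Request:
play_rows(commands="0.42 2 4.5 -15 0;0.42 2 4.5 -28 0;0.42 2 4.5 -38 0;0.42 2 4.5 -45 0;0.42 2 4.5 -50 0;0.42 2 4.5 -51 0;0.42 2 4.5 -51 0;0.42 2 4.5 -51 0")

```text
time: 15.13
ee_pos: [0.5983, 0.1243, 0.1633]
tcp_rot: [180.0, 0.0, 160.2]
wrist_force: [0.4, -0.3, 0.1]
opening: 0.036
```

Request:
play_rows(commands="0.15 0 0 0 0;0 0 0 0 0;0 0 0 0 0;0 0 0 0 0;0 0 0 0 0;0 0 0 0 0", force=35)

```text
time: 15.63
ee_pos: [0.5981, 0.1237, 0.1631]
tcp_rot: [-180.0, 0.0, 160.2]
wrist_force: [-1.5, -5.3, 1.6]
opening: 0.019
```

```bash
python3 - <<'E'
from h import *
import cv2
o=get_obs();print(o["wrist_force"],o["torque"],o["ee_pos"],toW(o["ee_pos"]),o["tcp_rot"],o["opening"],o["time"])
cv2.imwrite(f"pics/l_w.png",camera("wrist")[:,:,::-1])
cv2.imwrite(f"pics/l_s.png",cv2.resize(camera("side")[115:175,250:330,::-1],(800,600),interpolation=cv2.INTER_CUBIC))
E
```

```text
[-1.45424114 -5.26009319  1.59312689] [-0.56640799  0.16746058 -0.03526613] [0.59814608 0.12367831 0.16311556] [ 0.03758005 -0.00400474] [-1.79963447e+02  3.96582752e-02  1.60174164e+02] 0.018975884028061416 15.6333
```

View pics/l_w.png

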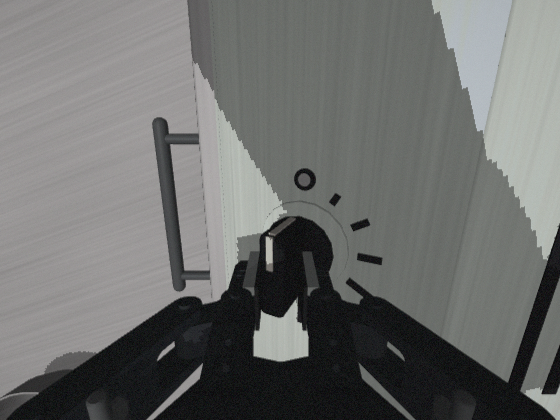

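View pics/l_s.png

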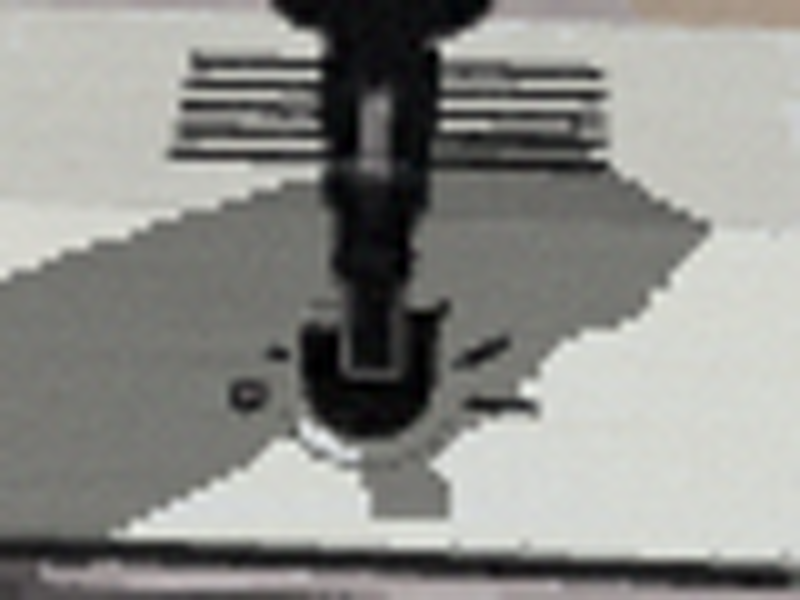

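Request:
play_rows(commands="0 0 0 0 0;0 0.3 0.8 -1.8 0;0 0.6 1.6 -3.6 0;0 0.9 2.5 -5.4 0;0 1.2 3.3 -7.2 0;0 1.3 3.7 -8.1 0;0 1.3 3.7 -8.1 0;0 1.3 3.7 -8.1 0", force=60)

```text
time: 16.4
ee_pos: [0.5994, 0.1267, 0.1571]
tcp_rot: [-180.0, 0.2, 160.1]
wrist_force: [-7.4, -10.2, 15.0]
opening: 0.0175
```

```bash
python3 - <<'E'
from h import *
import cv2
o=get_obs();print(o["wrist_force"],o["torque"],o["ee_pos"],toW(o["ee_pos"]),o["tcp_rot"],o["opening"],o["time"])
cv2.imwrite(f"pics/m_w.png",camera("wrist")[:,:,::-1])
cv2.imwrite(f"pics/m_s.png",cv2.resize(camera("side")[115:175,250:330,::-1],(800,600),interpolation=cv2.INTER_CUBIC))
E
```

```text
[ -7.37564415 -10.19153788  15.04591987] [-1.60359902  1.2848541   0.04748387] [0.59941343 0.12669897 0.15706629] [ 0.04085167 -0.00416931] [-1.79950328e+02  1.58478123e-01  1.60146666e+02] 0.01752553671495511 16.4
```

View pics/m_w.png

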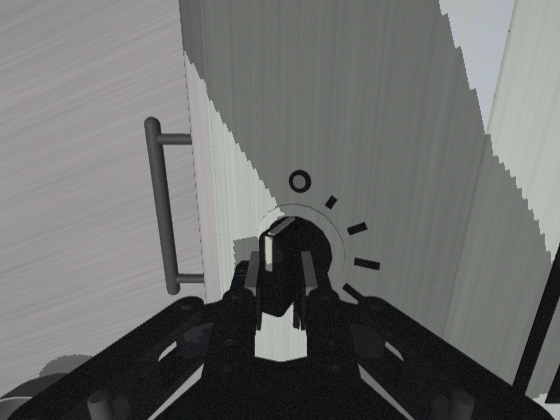

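View pics/m_s.png

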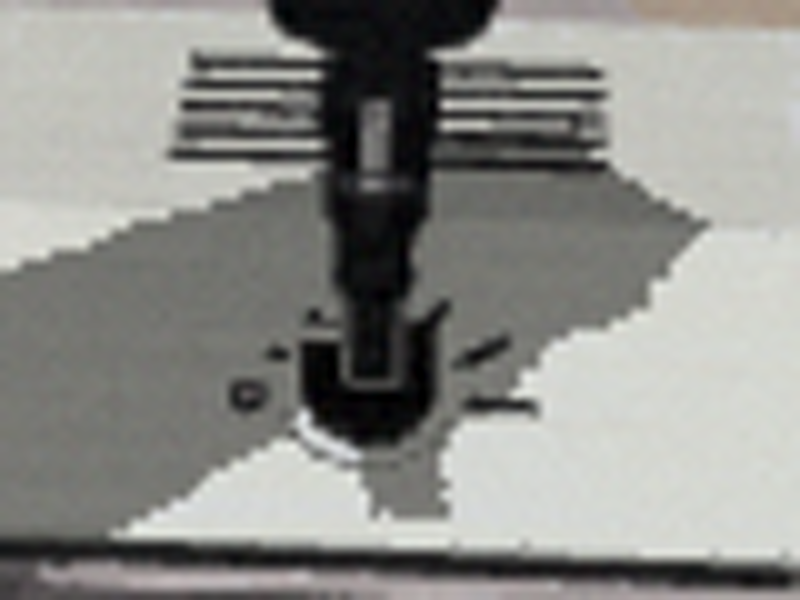

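Request:
play_rows(commands="0 0 0 0 -2;0 0 0 0 -4;0 0 0 0 -6;0 0 0 0 -8;0 0 0 0 -10;0 0 0 0 -10")

```text
time: 17.0
ee_pos: [0.5996, 0.1265, 0.1574]
tcp_rot: [-180.0, 0.2, 150.0]
wrist_force: [-7.1, -12.9, 17.5]
opening: 0.0176
```

```bash
python3 - <<'E'
from h import *
import cv2
o=get_obs();print(o["wrist_force"],o["torque"],o["ee_pos"],toW(o["ee_pos"]),o["tcp_rot"],o["opening"],o["time"])
cv2.imwrite(f"pics/n_w.png",camera("wrist")[:,:,::-1])
cv2.imwrite(f"pics/n_s.png",cv2.resize(camera("side")[115:175,250:330,::-1],(800,600),interpolation=cv2.INTER_CUBIC))
E
```

```text
[ -7.09819458 -12.91681641  17.46579037] [-1.69363876  1.2719452   0.20071744] [0.5995649  0.12649994 0.15739327] [ 0.04071601 -0.00437944] [-179.98701377    0.19536777  150.02281068] 0.01761694157004143 17.0
```

View pics/n_w.png

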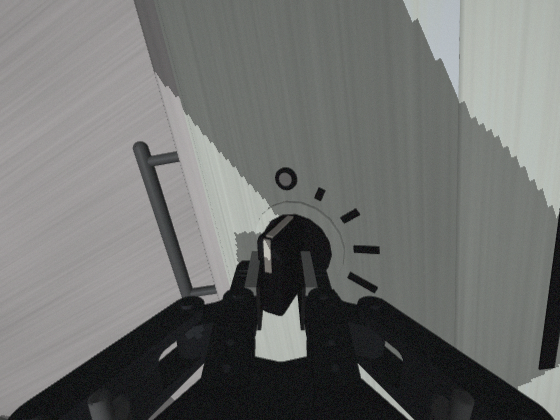

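View pics/n_s.png

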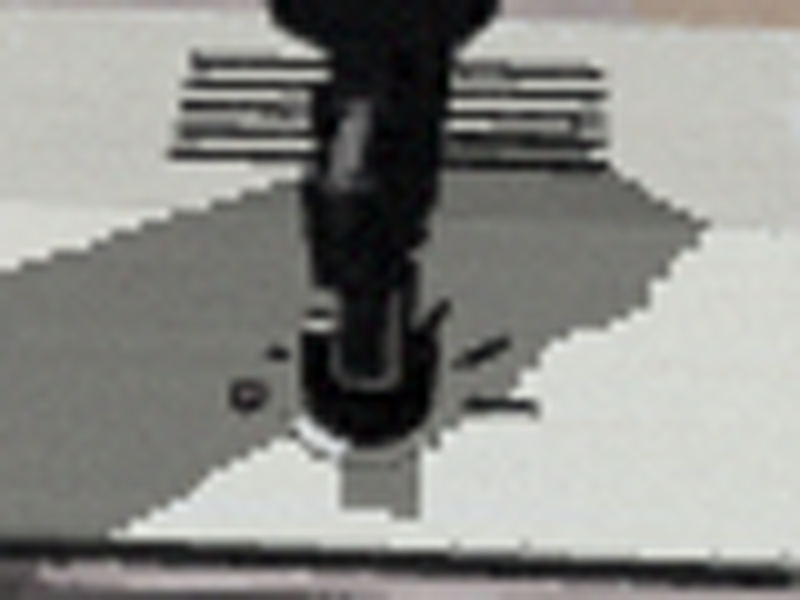

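Request:
play_rows(commands="0 0 0 0 -3;0 0 0 0 -6;0 0 -0.3 0 -9;0 -0.1 -0.5 0 -12;0 -0.2 -0.7 0 -15;0 -0.3 -0.9 0 -18;0 -0.3 -0.9 0 -20;0 -0.3 -0.9 0 -20")

```text
time: 17.77
ee_pos: [0.5997, 0.1255, 0.1574]
tcp_rot: [179.9, 0.2, 130.0]
wrist_force: [-5.0, -12.6, 15.6]
opening: 0.0166
```

```bash
python3 - <<'E'
from h import *
import cv2
o=get_obs();print(o["wrist_force"],o["torque"],o["ee_pos"],toW(o["ee_pos"]),o["tcp_rot"],o["opening"],o["time"])
cv2.imwrite(f"pics/o_w.png",camera("wrist")[:,:,::-1])
E
```

```text
[ -4.99446419 -12.57634525  15.64712647] [-1.75094393  0.55353226 -0.11895231] [0.59972612 0.12545232 0.15743822] [ 0.03978566 -0.00488732] [179.90630402   0.23084797 129.98351452] 0.01658031573449144 17.7667
```

View pics/o_w.png

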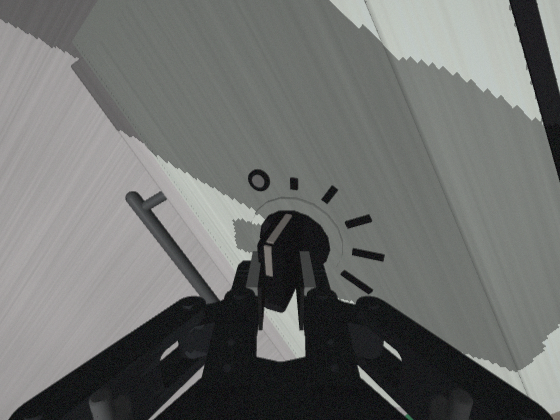

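Request:
play_rows(commands="0 -0.6 -0.8 1.5 0;0 -1.2 -1.6 3 0;0 -1.8 -2.4 4.5 0;0 -2.4 -3.2 6 0;0 -2.4 -3.2 6 -4;0 -2.4 -3.2 6 -8;0 -2.4 -3.2 6 -12;0 -2.4 -3.2 6 -16;0 -2.4 -3.2 6 -20;0 -2.4 -3.2 6 -20", force=50)

```text
time: 18.65
ee_pos: [0.5977, 0.1229, 0.1615]
tcp_rot: [179.9, 0.1, 109.9]
wrist_force: [2.7, -8.9, 3.6]
opening: 0.0153
```

```bash
python3 - <<'E'
from h import *
import cv2
o=get_obs();print(o["wrist_force"],o["torque"],o["ee_pos"],toW(o["ee_pos"]),o["tcp_rot"],o["opening"],o["time"])
cv2.imwrite(f"pics/p_w.png",camera("wrist")[:,:,::-1])
E
```

```text
[ 2.68626027 -8.92022263  3.61347602] [-1.10093453 -0.92491271 -0.27993289] [0.59773717 0.12292908 0.16145593] [ 0.03673642 -0.003875  ] [1.79872721e+02 1.31158933e-01 1.09879517e+02] 0.015288145483647602 18.65
```

View pics/p_w.png

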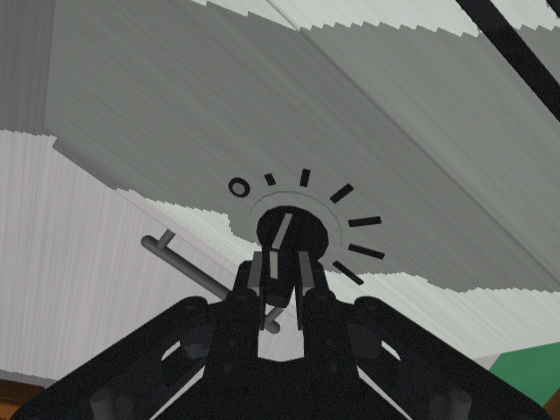

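Request:
play_rows(commands="0 0 0 0 -4;0 0 0 0 -8;0 0 0 0 -12;0 0 0 0 -16;0 0 0 0 -20;0 0 0 0 -24;0 0 0 0 -28;0 0 0 0 -32;0 0 0 0 -36;0 0 0 0 -40")

```text
time: 19.53
ee_pos: [0.596, 0.1232, 0.1608]
tcp_rot: [-180.0, 0.1, 70.0]
wrist_force: [-7.0, -7.0, 4.1]
opening: 0.0127
```

```bash
python3 - <<'E'
from h import *
import cv2
o=get_obs();print(o["wrist_force"],o["torque"],o["ee_pos"],toW(o["ee_pos"]),o["tcp_rot"],o["opening"],o["time"])
cv2.imwrite(f"pics/q_w.png",camera("wrist")[:,:,::-1])
E
```

```text
[-6.98210424 -7.00081983  4.07436944] [-0.85812099  1.34195118  0.11341855] [0.59599601 0.1231695  0.16082939] [ 0.03637038 -0.00215586] [-1.79955435e+02  8.11734669e-02  6.99776966e+01] 0.012717544774499752 19.5333
```

View pics/q_w.png

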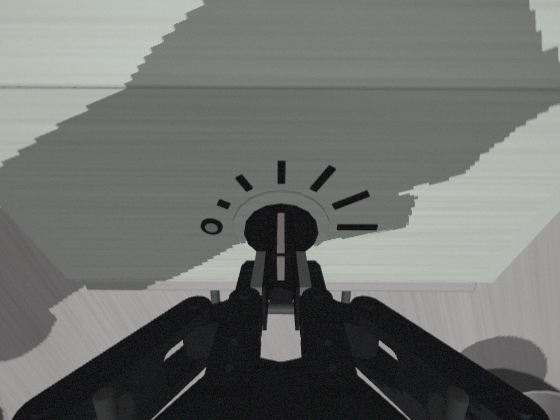

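Request:
play_rows(commands="0 0 0 0 -4;0 0 0 0 -8;0 0 0 0 -12;0 0 0 0 -16;0 0 0 0 -20;0 0 0 0 -24;0 0 0 0 -28;0 0 0 0 -31;0 0 0 0 -32.5;0 0 0 0 -32.5")

```text
time: 20.42
ee_pos: [0.594, 0.1244, 0.1604]
tcp_rot: [-179.7, 0.2, 37.7]
wrist_force: [-13.1, -0.9, 5.5]
opening: 0.0124
```

```bash
python3 - <<'E'
from h import *
import cv2
o=get_obs();print(o["wrist_force"],o["torque"],o["ee_pos"],toW(o["ee_pos"]),o["tcp_rot"],o["opening"],o["time"],o["q"])
cv2.imwrite(f"pics/r_w.png",camera("wrist")[:,:,::-1])
E
```

```text
[-13.08626742  -0.94938042   5.5487014 ] [0.50642605 3.68116301 0.52437556] [0.5939765  0.12441434 0.16037378] [0.03685425 0.00016663] [-179.74804079    0.21809657   37.68477194] 0.01239114946581359 20.4167 [1.17684834e+01 1.22954209e+01 1.04311032e+01 8.84419658e+01
 1.31300361e-01 1.54083840e+02]
```

View pics/r_w.png

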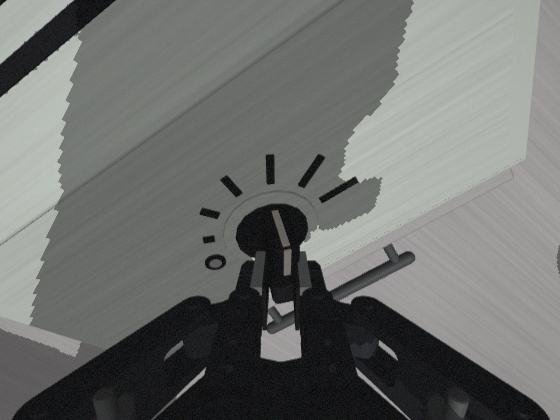

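Request:
play_rows(commands="0 -1.5 0 0 0;0.1 -2 0 0 0;0.3 -2 0 0 0;0.4 -2 0 0 0;0.4 -2 0 0 0;0.4 -2 0 8 0;0.4 -2 0 25 0;0.4 -2 0 55 0;0.4 -2 0 85 0;0.4 -2 0 85 0")

```text
time: 21.3
ee_pos: [0.5958, 0.1243, 0.2523]
tcp_rot: [179.8, -0.4, 37.7]
wrist_force: [-0.1, -0.0, -0.1]
opening: 0.0339
```

```bash
python3 - <<'E'
from h import *
import cv2
o=get_obs();print(o["wrist_force"],o["ee_pos"],toW(o["ee_pos"]),o["tcp_rot"],o["opening"],o["time"])
cv2.imwrite(f"pics/s_w.png",camera("wrist")[:,:,::-1]);np.save("T6.npy",tool(o))
cv2.imwrite(f"pics/s_s.png",camera("side")[:,:,::-1])
E
```

```text
[-0.14452771 -0.00399093 -0.12051421] [0.59582534 0.12431253 0.25225156] [ 0.03738724 -0.00160664] [179.81339918  -0.42529708  37.71352652] 0.0339201459834636 21.3
```

View pics/s_w.png

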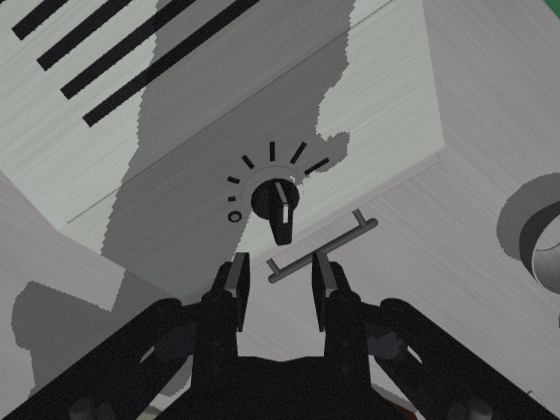

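View pics/s_s.png

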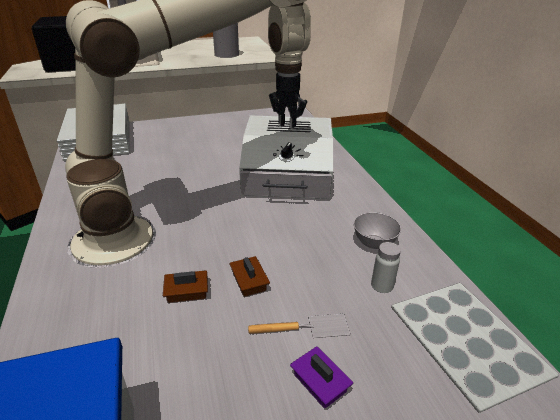

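```bash
python3 - <<'E'
from k import *
import cv2
T=np.load("T6.npy");im=cv2.imread("pics/s_w.png")
S=5
z=cv2.resize(im[130:250,210:370],None,fx=S,fy=S,interpolation=cv2.INTER_CUBIC)
for deg,col in((105,(0,255,255)),(120,(0,255,0)),(135,(0,0,255))):
    a=np.deg2rad(deg);d=np.array([np.sin(a),np.cos(a)]);b=np.array([np.cos(a),-np.sin(a)])
    uv=np.array([s*.023*d+t*.007*b for s,t in((1,1),(1,-1),(-1,-1),(-1,1))])
    p=proj(W(P((.0524,-.0036),uv[:,0],uv[:,1],np.full(4,.046))),"wrist",T)
    cv2.polylines(z,[((p-[210,130])*S).astype(np.int32)],True,col,1)
cv2.imwrite("pics/t.png",z)
E
```

```text
(no output)
```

View pics/t.png

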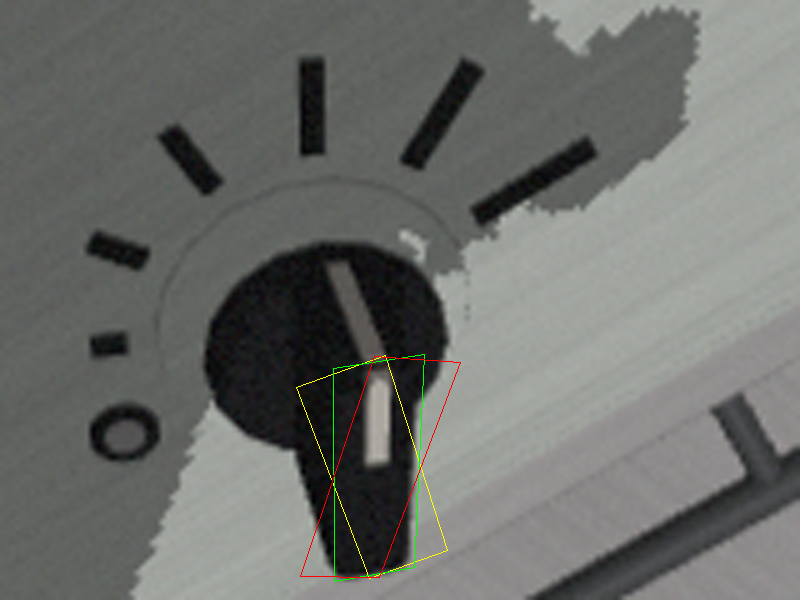

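The knob's outline matches mark 4, which is the 120 degree overlay. I'll move the arm clear and hand in.

Request:
play_rows(commands="0.4 0 0 20 0;0.4 0 0 40 0;0.4 0 0 50 0;0.4 0 0 50 0;0.4 0 0 50 0;0.4 0 0 50 0")

```text
time: 21.9
ee_pos: [0.5945, 0.1239, 0.2938]
tcp_rot: [-179.9, 0.1, 37.7]
wrist_force: [0.4, 0.5, -0.0]
opening: 0.0342
```

```bash
python3 - <<'E'
from k import *
o=get_obs();print(o["wrist_force"],o["time"],abs(o["qd"]).max())
T=np.load("T6.npy")
for p in [(273,279),(375,222)]: print("handle",toW(back(p,.077,T)))
print(job_done())
E
```

```text
[ 0.43865352  0.47426324 -0.01192499] 21.9 0.3119167917844332
handle [-0.0543246   0.06657128]
handle [-0.05470045 -0.07490815]
the job is handed in; nothing more can be done
None
```

I put the pan in the drawer, pushed the drawer shut and turned the knob to the fourth mark. The job was handed in at 21.9 s, with the gripper clear of everything.

- **Pan:** I gripped the silver pan by its handle and set it down upright inside the drawer, touching down with about 7 N. My first grip sat too high on the handle, so I reopened and regripped lower before lifting.
- **Drawer:** I pushed it by the bar until it stopped dead, at about 18 N. The last picture puts the handle about 54 mm out from the warmer's front. I expected about 50 mm for shut, and my earlier handle readings were also a few mm off. The hard stop is my main evidence that it is fully closed.
- **Knob:** I pressed it in about 7 mm, judged from the arm's movement, and held it in until it was past mark 1. Then I let it spring out, turned it on to mark 4 and let go. In the last picture the knob's outline matches mark 4 (120°).
- **Bystanders:** The bowl, shaker and spatula look unmoved in the last side picture.

The pressing force read about 19 N, more than the 8 N the spring gives, so the knob was probably against its inner stop. It turned without any sign of the catch blocking it. No other check failed or disagreed.

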